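Slide the wet-lacquered lamp into the clamping corner

TASK

The turned table lamp's dark column has just been glued in and is wet with lacquer, so nothing may touch it: push the lamp only by its bare square plinth, low at the bench, so that it slides upright into the corner of the clamping jig and its plinth ends flush against both wooden fences. Do not lift, tip or carry the lamp, leave the glue bottle, the lacquer tin and the brush where they are, and move clear when the lamp is home.

Things in the scene. Friction and masses are not known exactly. Their poses are not given: they have to be found in the camera images.
- lamp: Turned wooden table lamp standing loose on the bench, about 0.3 to 0.55 kg, 280 mm tall in all. Its pale square plinth is 90 x 90 mm and 30 mm high; a slim dark column stands on its middle. Origin: centre of the plinth's underside, on the bench; x and y are normal to the plinth's side faces (each face 45 mm from the origin), z is up. Friction on the bench is ordinary dry wood; a sideways push of a few newtons on the plinth slides it.
- lamp_column: The lamp's wet column and brass fitting, fixed on the plinth: not to be touched. Origin at its foot, on the plinth's axis, 30 mm above the bench; z up along the column. Radius 21 mm for its lowest 16 mm, above that 12 to 17 mm; 250 mm tall.
- jig: Jig fixed to the bench: two brown wooden fences, 22 mm thick, 25 mm high, at a right angle. Origin: the inside corner, at bench level. The back fence's inner face is the plane x = 0, from y = -250 to +25 mm, its wood on the +x side; the side fence's inner face is the plane y = 0, from x = -190 to -8 mm, its wood on the +y side. The lamp starts in the open quarter (x, y negative).
- home (a point): Point on the bench, 45 mm from both fence faces, axes parallel to the jig's: the lamp's origin when its plinth is flush in the corner, its faces parallel to the fences. At the start the lamp stands 60 to 85 mm from it along the jig's -x and 75 to 125 mm along -y, turned up to 0.3 rad.
- clamp (a point): Open steel toggle clamp with a red handle behind the back fence, fixed, not used: 62 mm wide along the jig's y, 135 mm long and up to 130 mm high above the bench; this point is 51 mm behind the back fence's inner face, on the clamp's block. It stays outside the fences.
- glue_bottle: White and yellow glue bottle with an orange spout, standing loose, 61 mm across, 198 mm tall; origin: centre of its underside. It stands outside the fences, beyond either the side fence or the back fence.
- lacquer_tin: Green and silver lacquer tin, standing loose, 75 mm across, 90 mm tall; origin: centre of its underside. It stands outside the other fence.
- brush: Brush lying loose on the bench beyond the open end of the back fence's face, right of the lamp, about 200 mm long, 42 mm wide, under 30 mm high; origin: its middle, on its underside; its length runs along its own x.

How it is judged:
At the end, for the whole second after the job is handed in: The lamp stands upright and at rest on the bench in the jig's corner, its plinth flush with both fences: gap at the middle of each face under 3.5 mm, faces within 0.05 rad of the fences (x of lamp in the frame of jig between -0.0485 and -0.04 m and y of lamp in the frame of jig between -0.0485 and -0.04 m and angle between the x axis of lamp and the x axis of jig, either way round below 0.05 rad and angle between lamp's own z axis and vertical below 0.03 rad and height (world z) of lamp below 0.004 m and linear speed of lamp below 0.01 m/s); the robot touches nothing.
It fails at once if the robot touches the wet column (contact force between lamp_column and the fingers above 0.2 N or contact force between lamp_column and the arm above 0.2 N).
It fails at once if something else touches the wet column (contact force between lamp_column and jig above 0.2 N or contact force between lamp_column and glue_bottle above 0.2 N or contact force between lamp_column and lacquer_tin above 0.2 N or contact force between lamp_column and brush above 0.2 N).
It fails at once if the lamp is tipped (over 0.2 rad) (angle between lamp's own z axis and vertical above 0.2 rad).
It fails at once if the lamp is lifted off the bench (height (world z) of lamp above 0.012 m).
It fails at once if the glue bottle, the tin or the brush is moved more than 15 mm or tipped (distance of any of glue_bottle, lacquer_tin, brush from where it was at the start of the episode above 0.015 m or angle between any of glue_bottle, lacquer_tin's own z axis and vertical above 0.2 rad).
It also fails if it takes over 53 s, if anything falls off the work surface, if the arm or the gripper's body presses on something with over 40 N, if the wrist force passes 120 N, or if a joint passes its speed limit or range.

ROBOT

A 6-joint arm with a two-finger parallel gripper is mounted at the origin on the work surface. World frame = base frame: x ahead of the robot, y to its left, z up, the work surface at z = 0. Lengths are in m, angles in rad, forces in N, time in s.
With the tool pointing down it reaches from about 0.35 to 0.975 m from the base axis. Payload 4.9 kg.
Tool frame: the origin (TCP) lies between the finger pads; the fingertips stand 22 mm ahead of it and the grasp point (between the pads) lies 3 mm ahead of it; z points along the fingers, y is the line along which they close (so a half turn about z gives the same grasp; the last joint's range is limited). The gripper opens to 85 mm and grips with 20 to 120 N. Pads are 22 mm wide; open, the fingers measure 114 mm over their backs; the gripper's body (76 mm by 85 mm) begins 54 mm behind the grasp point. The pads swing forward as they close: fully open they stand 13 mm farther back than shut.
Start: joints at [1.129, 0.053, 1.613, -0, 1.476, -0.119], TCP at [0.198, 0.593, 0.229] pointing down, gripper open.
Joint ranges: [-3.01, 3.01], [-1.01, 2.22], [0.06, 2.58], [-1.02, 4.17], [0.09, 2.62], [-3.14, 3.14]. Speed limits (rad/s): [2.57, 2.57, 3.14, 3.14, 3.14, 3.14].

INTERFACE

Orientations are given as a unit quaternion [w, x, y, z].
In Python, from plant import state, grab_frame, get_calibration, job_done, recognise, regions_of gives the robot as it stands.
- The arm moves only by the tool apply_moves, never from a script. Its argument "targets" is a list of rows, each an object with "translation": the shift along the tool's x, y, z normalised to -1 to 1, where 1 is 100 mm, a list of three; "twist": the turn about the tool's z normalised to -1 to 1, where 1 is 0.1 rad; "hand": the opening, from 0 (shut) to 1 (fully open). A call has 1 to 8 rows; each row shifts and turns the commanded pose from where the row before left it, along the tool's axes as they then stand; what a row does not reach is not made up. A row lasts 1/10 s, in which the tool goes at most 50 mm and 8.59 degrees, less where a joint would pass 70% of its speed; a pose out of reach is approached as far as the arm can. A call with a number of a shift or a turn outside -1 to 1 is refused whole. A call with a gripper value outside its range is refused whole. The fingers move at their own pace and stop on an object; the grip force is fixed at half the most. Time passes only in rows, so rows that do not move let the fingers close. It gives the time, the measured TCP pose, the force, the opening and the grip force at its end, in the units of the state.
- state(): the state, without advancing time (a new reading comes with each control period).
- grab_frame(name): name is "scene" or "top" or "wrist"; returns the picture (400x640x3 uint8, red, green, blue); there is no depth.
- get_calibration(name): a dict with "camera_matrix" (3x3 intrinsics, pixels), "pose" (4x4, takes a point from camera to world coordinates). Camera axes: x right, y up, looking along -z (the intrinsics and any distortion apply to the point x, -y, -z); pixel columns grow to the right and rows downward; lengths in m; the calibration is good to about 2 mm. The wrist camera is an equidistant fisheye: a pixel r from the principal point sees the ray r / f radians off the axis. A picture is of the moment at which its call begins: read the wrist's pose just before it. get_calibration takes no time and is no camera call; for the wrist camera it gives the pose at the moment of the call.
- job_done(): hands the job in; it is judged then, once.
Trained networks look in the newest picture that a camera, given by its name, has taken for a name from the list of things; names that differ only in an ending like _2 or _b are one class to them, and where a whole thing is asked for, a point or a joint stands for the part that bears it (a point fixed in the world has none). Each returns a list of dicts, best first, with "score" (0 to 1); they miss things now and then, are a little off and sometimes report something else, mostly with a low value. They report only what shows in the picture. A call takes as long as a camera call.
- recognise(camera, query): "point" ([x, y, z] in m, in world coordinates, good to about 4 mm: the middle of the surface that is visible of it).
- regions_of(camera, query): "pixels" (400x640 bool, what is visible of it).
The state is a dict: "time": time; "joint_pos": joint angles; "joint_vel": joint speeds; "joint_efforts": joint torques, N m; "tool_pos": TCP position; "tool_rot": TCP orientation; "contact_force": force on the tool from outside, world axes, zero at the start; "ft_torque": the same for the moment, N m; "gripper_width": opening from 0.0 (shut) to 1.0 (fully open); "grasp_force": force on a finger pad.
Only numpy, scipy, OpenCV 4.12 (cv2) and the standard library are available. Lean on these libraries where they do the work, as an engineer would, in place of code of your own. Each camera call takes 0.05 s, during which the arm holds its last target. There are 200 camera calls.

## Working session

There is one attempt and no reset: what is moved stays moved. The work goes in short steps, Python scripts to look and compute and a tool call to move; the robot and the scene stay as the last step left them, time stands still between calls to the robot, and variables do not carry over. Pictures are saved under pics/ and viewed, at most 10 in all, crops included, and the job is handed in when it is done.

Besides the shell and the picture viewer there is one more tool, called after "Request:" as a command line: name --argument value ..., lists and objects as JSON in quotes. apply_moves: Moves the arm, as the interface text tells. Its arguments: {"type":"object","properties":{"targets":{"type":"array"}},"required":["targets"]}

```bash
mkdir -p pics; ls; python3 - <<'E'
from plant import *
import cv2,numpy as np
for c in ("top","scene"):
    im=grab_frame(c); cv2.imwrite(f"pics/{c}0.png",im[:,:,::-1])
    k=get_calibration(c); print(c,np.round(k["camera_matrix"],1).tolist(),np.round(k["pose"],3).tolist())
    for q in ("lamp","lamp_column","jig","clamp","glue_bottle","lacquer_tin","brush"):
        try: print(q,[(np.round(r["point"],3).tolist(),round(r["score"],2)) for r in recognise(c,q)[:2]])
        except Exception as e: print(q,e)
s=state();print(s["time"],s["tool_pos"],s["tool_rot"])
E
```

```text
pics
top [[377.5, 0.0, 325.1], [0.0, 377.5, 201.5], [0.0, 0.0, 1.0]] [[0.023, 0.994, -0.11, 0.567], [-1.0, 0.021, -0.014, 0.003], [-0.012, 0.111, 0.994, 0.805], [0.0, 0.0, 0.0, 1.0]]
lamp [([0.553, -0.072, 0.028], 0.62)]
lamp_column [([0.546, -0.074, 0.252], 0.98)]
jig [([0.705, -0.051, 0.026], 0.66), ([0.584, -0.304, 0.022], 0.27)]
clamp [([0.7, -0.049, 0.026], 0.64)]
glue_bottle [([0.659, 0.156, 0.139], 0.65)]
lacquer_tin [([0.703, -0.213, 0.09], 0.77)]
brush [([0.584, -0.303, 0.021], 0.69)]
scene [[503.5, 0.0, 329.4], [0.0, 503.5, 199.6], [0.0, 0.0, 1.0]] [[-0.634, -0.464, 0.619, 1.309], [0.773, -0.396, 0.495, 0.539], [0.015, 0.792, 0.61, 0.713], [0.0, 0.0, 0.0, 1.0]]
lamp [([0.556, -0.066, 0.054], 0.84)]
lamp_column [([0.555, -0.069, 0.157], 0.88), ([0.734, -0.03, 0.031], 0.72)]
jig [([0.736, -0.032, 0.025], 0.84)]
clamp [([0.735, -0.031, 0.024], 0.73)]
glue_bottle [([0.683, 0.179, 0.104], 0.57)]
lacquer_tin [([0.717, -0.198, 0.063], 0.96)]
brush [([0.551, -0.287, 0.02], 0.72)]
0.8 [0.1982569  0.59271627 0.22884914] [1.35091234e-05 1.60704500e-01 9.87002564e-01 3.96660897e-05]
```

View pics/top0.png

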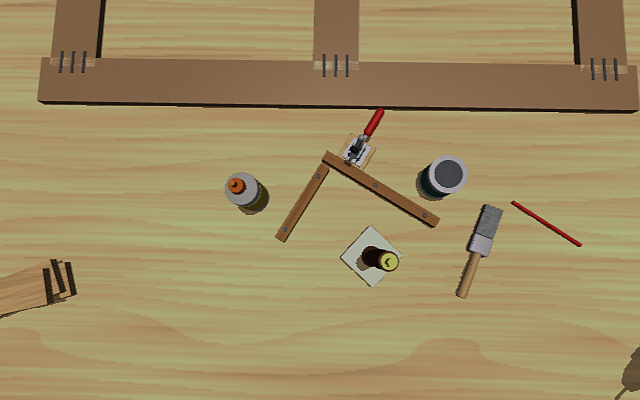

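View pics/scene0.png

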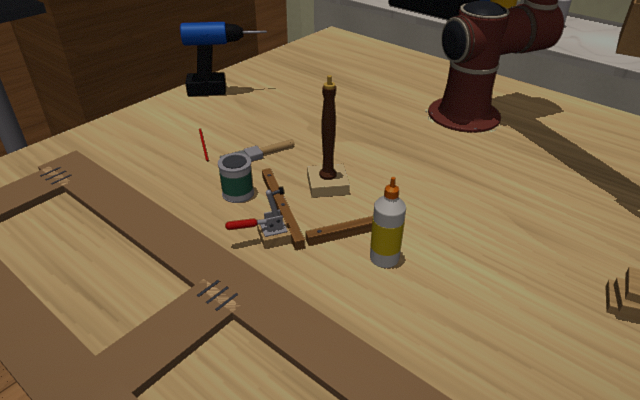

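The top view shows the plinth as a pale square around (370,256), the jig corner near (327,167), the tin at (443,177), the bottle at (245,190) and the brush at (480,250). Next I'll refine the plinth and fence edges.

```bash
cat > h.py <<'E'
import numpy as np,cv2
from plant import *
def rectify(im,cam,z,x0=.45,y0=-.20,w=.32,h=.32,s=1800):
    # metric image: col -> world y decreasing from y0+w, row -> x decreasing from x0+h
    k=get_calibration(cam);K=k["camera_matrix"];T=np.linalg.inv(k["pose"])
    P=np.diag([1,-1,-1.])@T[:3]
    H=K@np.c_[P[:,0],P[:,1],P[:,2]*z+P[:,3]]
    A=np.array([[0,-1/s,x0+h],[-1/s,0,y0+w],[0,0,1.]])
    return cv2.warpPerspective(im,H@A,(int(w*s),int(h*s)),flags=cv2.INTER_LINEAR|cv2.WARP_INVERSE_MAP),A
E
python3 - <<'E'
from h import *
im=grab_frame("top")
for z,n in((.03,"plinth"),(.025,"fence")):
    r,A=rectify(im,"top",z)
    cv2.imwrite(f"pics/r_{n}.png",r[:,:,::-1])
E
```

```text
(no output)
```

View pics/r_fence.png

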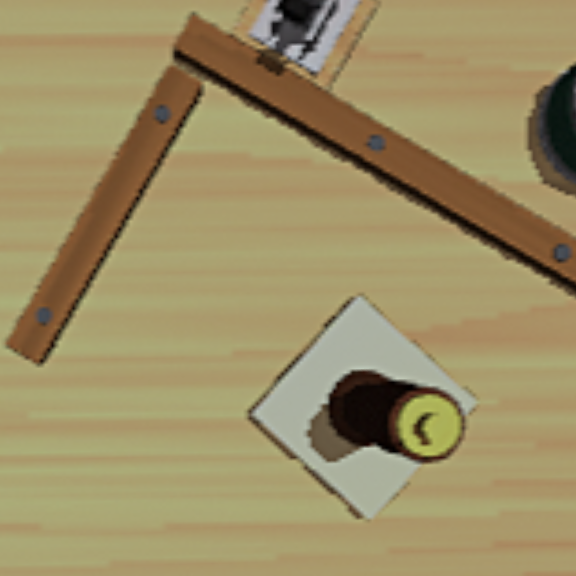

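```bash
cat >> h.py <<'E'
def comp(m,seed):
    n,l=cv2.connectedComponents(cv2.morphologyEx(m.astype(np.uint8),cv2.MORPH_OPEN,np.ones((5,5))))
    return l==l[seed[1],seed[0]]
def rect(m):
    c=max(cv2.findContours(m.astype(np.uint8),0,2)[0],key=cv2.contourArea)
    return cv2.boxPoints(cv2.minAreaRect(c))
def w(A,p): return (A@np.r_[p,1])[:2]
E
python3 - <<'E'
from h import *
im=grab_frame("top")
r,A=rectify(im,"top",.025,x0=.42,y0=-.26,w=.40,h=.40)
f=r.astype(float); S=f.sum(2)
br=(f[:,:,0]>1.55*f[:,:,2])&(S<330)&(S>110)
br=(f[:,:,0]-f[:,:,2]>0.40*f[:,:,0])&(f[:,:,0]<185)&(f[:,:,0]>75)&(f[:,:,1]<.78*f[:,:,0])
rp,Ap=rectify(im,"top",.03,x0=.42,y0=-.26,w=.40,h=.40)
p=rp.astype(float); pl=(p[:,:,2]>.78*p[:,:,0])&(p.sum(2)>400)
o=r//2; o[br]=[255,0,0]; o[pl]=[0,255,0]
# world->px
iA=np.linalg.inv(A)
def px(x,y): return np.round(iA@[x,y,1])[:2].astype(int)
for nme,m,xy,a in(("side",br,(.66,.062),A),("back",br,(.691,-.089+.0),A),("plinth",pl,(.59,-.08),Ap)):
    s=px(*xy)
    print(nme,s,m[s[1],s[0]])
    n,l,st,_=cv2.connectedComponentsWithStats(m.astype(np.uint8))
    d=[(st[i,4],i) for i in range(1,n)]
    # component nearest seed with area>500
    best=min((np.hypot(*(np.argwhere(l==i)[:,::-1]-s).T).min(),i) for ar,i in d if ar>800)[1]
    b=rect(l==best); cv2.polylines(o,[b.astype(int)],True,(255,255,0),1)
    W=np.array([w(a,q) for q in b]); print(np.round(W,4).tolist(), np.round(np.hypot(*(W[1]-W[0])),4),np.round(np.hypot(*(W[2]-W[1])),4), "dir",np.degrees(np.arctan2(*(W[1]-W[0])[::-1])), "c",W.mean(0))
cv2.imwrite("pics/m1.png",cv2.resize(o,(600,600))[:,:,::-1])
E
```

```text
side [140 288] True
[[0.5787, 0.118], [0.7351, 0.0258], [0.7235, 0.0062], [0.5672, 0.0983]] 0.1815 0.0228 dir -30.515267959193874 c [0.65111645 0.06206272]
back [412 232] False
[[0.7439, 0.0246], [0.7637, 0.013], [0.6248, -0.2236], [0.605, -0.212]] 0.023 0.2744 dir -30.417693373345383 c [ 0.68431435 -0.09947744]
plinth [396 414] True
[[0.5403, -0.0189], [0.6068, -0.0786], [0.5472, -0.1449], [0.4808, -0.0852]] 0.0894 0.0891 dir -41.941310863277906 c [ 0.54377465 -0.08187   ]
```

View pics/m1.png

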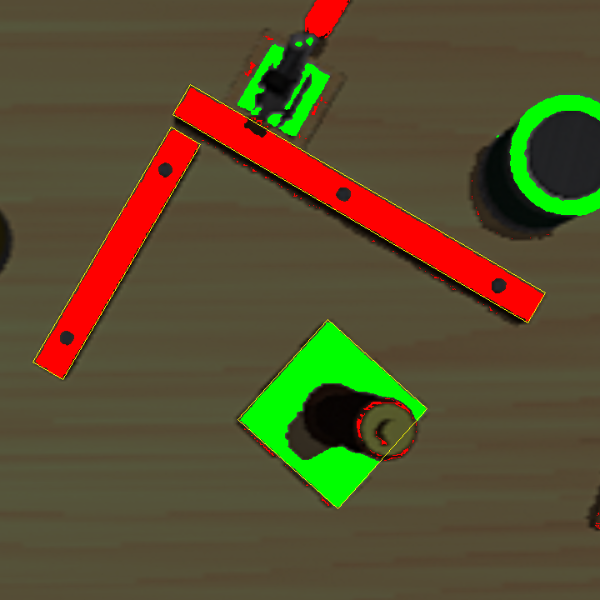

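Measured sizes match those given (fences 182×22 and 275×22 mm, plinth 90×90 mm). The jig corner is at (0.731, 0.003) with its x axis at -30.5°. The lamp is at jig (-0.118, -0.168), turned about -0.2 rad.

The tool always points down, so I'll push with the back of one open finger. That keeps the gripper body well away from the column. First I'll align the tool's y with the jig's y.

Request:
apply_moves --targets '[{"translation":[0,0,0],"twist":0.7,"hand":1},{"translation":[0,0,0],"twist":0.7,"hand":1},{"translation":[0,0,0],"twist":0.7,"hand":1},{"translation":[-0.37,-0.3,0],"twist":0,"hand":1},{"translation":[-0.37,-0.3,0],"twist":0,"hand":1},{"translation":[-0.37,-0.3,0],"twist":0,"hand":1},{"translation":[-0.37,-0.3,0],"twist":0,"hand":1},{"translation":[-0.37,-0.3,0],"twist":0,"hand":1}]'

```text
time: 1.7
tool_pos: [0.2817, 0.3679, 0.2289]
tool_rot: [0.0, 0.263, 0.965, 0.0]
contact_force: [0.4, 0.1, -0.3]
gripper_width: 1.002
grasp_force: 0.0
```

Request:
apply_moves --targets '[{"translation":[-0.37,-0.3,0],"twist":0,"hand":1},{"translation":[-0.37,-0.3,0],"twist":0,"hand":1},{"translation":[-0.37,-0.3,0],"twist":0,"hand":1},{"translation":[-0.37,-0.3,0],"twist":0,"hand":1},{"translation":[-0.37,-0.3,0],"twist":0,"hand":1},{"translation":[-0.37,-0.3,0],"twist":0,"hand":1},{"translation":[0,0,0],"twist":0,"hand":1}]'

```text
time: 2.4
tool_pos: [0.3826, 0.097, 0.2291]
tool_rot: [0.001, 0.268, 0.963, -0.001]
contact_force: [0.5, 1.1, -0.6]
gripper_width: 1.005
grasp_force: 0.0
```

```bash
cat >> h.py <<'E'
c=np.array([.731,.0026]);th=np.radians(-30.47);ex=np.array([np.cos(th),np.sin(th)]);ey=np.array([-ex[1],ex[0]])
def J(p): d=np.array(p[:2])-c; return np.round([d@ex,d@ey],4)
def st():
    s=state(); q=s["tool_rot"]; yy=np.array([2*(q[1]*q[2]-q[0]*q[3]),1-2*(q[1]**2+q[3]**2)])
    print("t",round(s["time"],2),"jig",J(s["tool_pos"]),"z",round(s["tool_pos"][2],4),"yang rel ey",round(np.degrees(np.arctan2(yy@ex*-1,yy@ey)),2),"F",np.round([s["contact_force"][:2]@ex,s["contact_force"][:2]@ey,s["contact_force"][2]],1),"w",s["gripper_width"])
def lamp(cam="top",name=None):
    im=grab_frame(cam); rp,Ap=rectify(im,cam,.03,x0=.42,y0=-.26,w=.40,h=.40)
    p=rp.astype(float); m=(p[:,:,2]>.78*p[:,:,0])&(p.sum(2)>400)
    n,l,s,_=cv2.connectedComponentsWithStats(m.astype(np.uint8)); iA=np.linalg.inv(Ap)
    h=iA@np.r_[c-.045*ex-.045*ey-0.05*ex-.05*ey,1]
    i=min((np.hypot(*(np.argwhere(l==i)[:,::-1].mean(0)-h[:2])),i) for i in range(1,n) if s[i,4]>5000)[1]
    b=rect(l==i);W=np.array([w(Ap,q) for q in b]);e=W[1]-W[0]
    a=np.degrees(np.arctan2(e@ey,e@ex)); a=(a+45)%90-45
    print("lamp jig",J(W.mean(0)),"ang",round(a,2),"size",np.round([np.hypot(*e),np.hypot(*(W[2]-W[1]))],4))
    if name: cv2.imwrite("pics/"+name,im[:,:,::-1])
E
python3 -c "
from h import *
st();lamp()"
```

```text
t 2.4 jig [-0.3481 -0.0953] z 0.2291 yang rel ey -0.61 F [-0.1  1.2 -0.6] w 1.0049164785027578
lamp jig [-0.1186 -0.1677] ang -11.47 size [0.0894 0.0891]
```

Request:
apply_moves --targets '[{"translation":[-0.24,-0.4,0],"twist":0,"hand":1},{"translation":[-0.24,-0.4,0],"twist":0,"hand":1},{"translation":[-0.24,-0.4,0],"twist":0,"hand":1},{"translation":[-0.24,-0.4,0],"twist":0,"hand":1},{"translation":[-0.24,-0.35,0],"twist":0,"hand":1},{"translation":[-0.4,0,0],"twist":0,"hand":1},{"translation":[-0.4,0,0],"twist":0,"hand":1},{"translation":[-0.3,0,0],"twist":0,"hand":1}]'

```text
time: 3.25
tool_pos: [0.4823, -0.1828, 0.2287]
tool_rot: [0.0, 0.263, 0.965, 0.0]
contact_force: [-0.6, 0.1, 0.1]
gripper_width: 1.001
grasp_force: 0.0
```

Request:
apply_moves --targets '[{"translation":[0,0,0.4],"twist":0,"hand":1},{"translation":[0,0,0.4],"twist":0,"hand":1},{"translation":[0,0,0.4],"twist":0,"hand":1},{"translation":[0,0,0.3],"twist":0,"hand":1},{"translation":[0,0,0.2],"twist":0,"hand":1},{"translation":[0,0,0.1],"twist":0,"hand":1},{"translation":[0,0,0],"twist":0,"hand":1}]'

```text
time: 3.95
tool_pos: [0.4798, -0.1814, 0.0474]
tool_rot: [-0.001, 0.262, 0.965, 0.0]
contact_force: [-0.1, 0.1, 0.2]
gripper_width: 1.003
grasp_force: 0.0
```

```bash
python3 -c "
from h import *
st();lamp()
a=grab_frame('scene')[60:260,150:420];b=grab_frame('wrist')
cv2.imwrite('pics/s1.png',np.vstack([cv2.resize(a,(400,296)),cv2.resize(b,(400,250))])[:,:,::-1])"
```

```text
t 3.95 jig [-0.1233 -0.286 ] z 0.0474 yang rel ey 0.05 F [-0.2 -0.   0.2] w 1.002688331360525
lamp jig [-0.1187 -0.1676] ang -11.47 size [0.0897 0.0894]
```

View pics/s1.png

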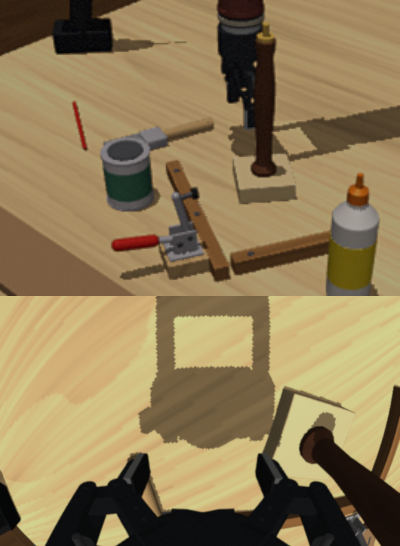

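Request:
apply_moves --targets '[{"translation":[-0.06,0,0.1],"twist":0,"hand":1},{"translation":[0,0,0.1],"twist":0,"hand":1},{"translation":[0,0.07,0],"twist":0,"hand":1},{"translation":[0,0.07,0],"twist":0,"hand":1},{"translation":[0,0.07,0],"twist":0,"hand":1},{"translation":[0,0.07,0],"twist":0,"hand":1},{"translation":[0,0,0],"twist":0,"hand":1}]'

```text
time: 4.8
tool_pos: [0.5003, -0.1612, 0.0292]
tool_rot: [0.0, 0.263, 0.965, 0.0]
contact_force: [0.5, -0.1, -0.0]
gripper_width: 1.001
grasp_force: 0.0
```

```bash
python3 -c "
from h import *
st();lamp()
a=grab_frame('scene')[60:260,200:400];b=grab_frame('wrist')
cv2.imwrite('pics/s2.png',np.vstack([cv2.resize(a,(350,350)),cv2.resize(b,(350,219))])[:,:,::-1])"
```

```text
t 4.8 jig [-0.1157 -0.2582] z 0.0292 yang rel ey 0.02 F [ 0.5  0.2 -0. ] w 1.0007737323902695
lamp jig [-0.1186 -0.1676] ang -11.64 size [0.0899 0.0892]
```

View pics/s2.png

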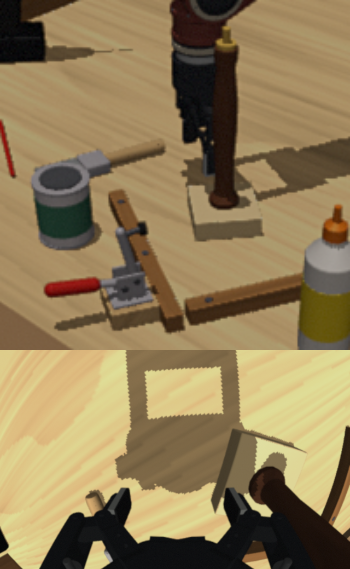

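No contact yet, although the finger should already be at the face, so the open fingertips may be above the plinth. I'll back off and find the bench gently.

Request:
apply_moves --targets '[{"translation":[0,-0.15,0],"twist":0,"hand":1},{"translation":[0,-0.15,0],"twist":0,"hand":1},{"translation":[0,0,0.03],"twist":0,"hand":1},{"translation":[0,0,0.03],"twist":0,"hand":1},{"translation":[0,0,0],"twist":0,"hand":1}]'

```text
time: 5.45
tool_pos: [0.4838, -0.1878, 0.0221]
tool_rot: [-0.001, 0.264, 0.965, 0.0]
contact_force: [-0.1, 0.3, 0.7]
gripper_width: 0.997
grasp_force: 0.0
```

```bash
python3 -c "
from h import *
st()
a=grab_frame('scene')[110:210,270:390];b=grab_frame('top')[200:330,330:490]
cv2.imwrite('pics/s3.png',np.vstack([cv2.resize(a,(400,333),interpolation=2),cv2.resize(b,(400,325),interpolation=2)][:1]+[cv2.resize(b,(400,265),interpolation=2)])[:,:,::-1])"
```

```text
t 5.45 jig [-0.1165 -0.2895] z 0.0221 yang rel ey -0.1 F [-0.2  0.2  0.7] w 0.9969517715347695
```

View pics/s3.png

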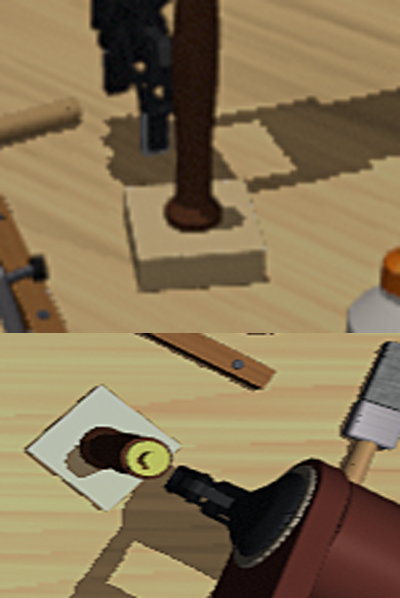

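```bash
python3 -c "
from h import *
k=get_calibration('scene');K=np.array(k['camera_matrix']);P=np.array(k['pose'])
for u,v in((155,150),(155,118)):
    p=np.array([270+u/3.333,110+v/3.33,1]);d=np.linalg.inv(K)@p;d=P[:3,:3]@(d*[1,-1,-1]);o=P[:3,3]
    n=np.r_[ex,0];t=((np.r_[c,0]+(-.1165)*n-o)@n)/(d@n);q=o+t*d;print(J(q),q[2], 'ahead of tool y',J(q)[1]+.2895)
    for yy in (.04,.05,.057):
        m=np.r_[ey,0];t=((np.r_[c,0]+(-.2895+yy)*m-o)@m)/(d@m);q=o+t*d;print(yy,J(q),q[2])
"
```

```text
[-0.1165 -0.238 ] 0.04253415938271288 ahead of tool y 0.05149999999999999
0.04 [-0.1205 -0.2495] 0.03478803107819106
0.05 [-0.117  -0.2395] 0.041532354870957855
0.057 [-0.1146 -0.2325] 0.04625338152589464
[-0.1165 -0.238 ] 0.07015839573003513 ahead of tool y 0.05149999999999999
0.04 [-0.1205 -0.2495] 0.06270829910267361
0.05 [-0.117  -0.2395] 0.0691748187479424
0.057 [-0.1146 -0.2325] 0.07370138249963043
```

Request:
apply_moves --targets '[{"translation":[0,0,0.02],"twist":0,"hand":1},{"translation":[0,0,0.02],"twist":0,"hand":1},{"translation":[0,0,0],"twist":0,"hand":1}]'

```text
time: 5.85
tool_pos: [0.4843, -0.1875, 0.0184]
tool_rot: [-0.0, 0.263, 0.965, 0.0]
contact_force: [-0.3, -0.3, 0.1]
gripper_width: 0.999
grasp_force: 0.0
```

```bash
python3 -c "
from h import *
st()
a=grab_frame('scene')[110:210,270:390]
k=get_calibration('wrist');b=grab_frame('wrist');print(np.round(k['pose'],3),k['camera_matrix'])
cv2.imwrite('pics/s4.png',np.vstack([cv2.resize(a,(360,300),interpolation=2),cv2.resize(b[200:],(480,300))[:,60:420]])[:,:,::-1])"
```

```text
t 5.85 jig [-0.1162 -0.289 ] z 0.0184 yang rel ey -0.04 F [-0.1 -0.4  0.1] w 0.9993929285086162
[[ 0.508 -0.819 -0.267  0.416]
 [ 0.862  0.482  0.158 -0.148]
 [-0.001 -0.31   0.951  0.163]
 [ 0.     0.     0.     1.   ]] [[309.70691629   0.         324.05566045]
 [  0.         309.70691629 195.75330506]
 [  0.           0.           1.        ]]
```

View pics/s4.png

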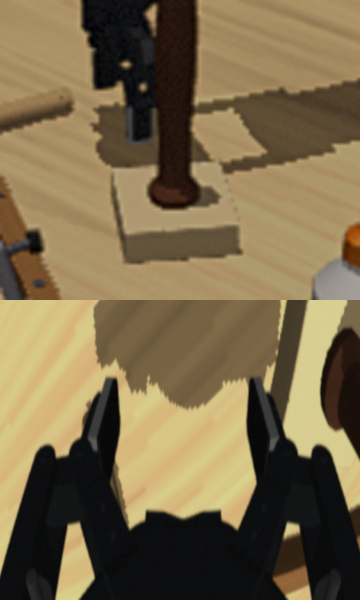

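```bash
python3 -c "
from h import *
k=get_calibration('wrist');K=np.array(k['camera_matrix']);P=np.array(k['pose']);o=P[:3,3]
s=state();tp=s['tool_pos'];print(tp,'cam jig',J(o),o[2])
for nm,(u,v) in dict(Rout=(270,378),Rin=(250,378),Lin=(118,378),Lout=(104,378)).items():
    x=(60+u)*640/480-K[0,2];y=200+(v-300)*2/3-K[1,2];r=np.hypot(x,y);a=r/K[0,0]
    d=P[:3,:3]@np.array([np.sin(a)*x/r,-np.sin(a)*y/r,-np.cos(a)])
    for off in(-.011,0.011):
        n=np.r_[ex,0];t=((tp+off*n-o)@n)/(d@n);q=o+t*d;print(nm,off,'rel y',J(q)[1]-J(tp)[1],'z',q[2])
"
```

```text
[ 0.48441811 -0.18769926  0.01868755] cam jig [-0.1949 -0.2897] 0.16299395814099357
Rout -0.011 rel y 0.05400000000000002 z 0.04056430031170494
Rout 0.011 rel y 0.07160000000000002 z 0.000902985608613599
Rin -0.011 rel y 0.04090000000000002 z 0.03946607990329064
Rin 0.011 rel y 0.054300000000000015 z -0.000551005337787569
Lin -0.011 rel y -0.04099999999999998 z 0.039333434569258655
Lin 0.011 rel y -0.05409999999999998 z -0.0007266213737738003
Lout -0.011 rel y -0.05009999999999998 z 0.04003805218999476
Lout 0.011 rel y -0.06619999999999998 z 0.00020625843193328164
```

Both the scene and wrist cameras put the open fingertips at z≈0.040 with the TCP at 0.018. So they were above the plinth, and it's safe to go lower in small steps while watching the force.

Request:
apply_moves --targets '[{"translation":[0,0,0.03],"twist":0,"hand":1},{"translation":[0,0,0.03],"twist":0,"hand":1},{"translation":[0,0,0.03],"twist":0,"hand":1},{"translation":[0,0,0],"twist":0,"hand":1}]'

```text
time: 6.35
tool_pos: [0.4839, -0.1876, 0.0091]
tool_rot: [-0.001, 0.263, 0.965, 0.0]
contact_force: [-0.3, 0.6, -0.6]
gripper_width: 0.999
grasp_force: 0.0
```

Request:
apply_moves --targets '[{"translation":[0,0,0.02],"twist":0,"hand":1},{"translation":[0,0,0.02],"twist":0,"hand":1},{"translation":[0,0,0],"twist":0,"hand":1}]'

```text
time: 6.65
tool_pos: [0.4842, -0.1877, 0.0055]
tool_rot: [-0.0, 0.263, 0.965, 0.0]
contact_force: [-1.2, 0.7, 0.1]
gripper_width: 0.997
grasp_force: 0.0
```

Request:
apply_moves --targets '[{"translation":[0,0,0.03],"twist":0,"hand":1},{"translation":[0,0,0.03],"twist":0,"hand":1},{"translation":[0,0,0],"twist":0,"hand":1}]'

```text
time: 6.95
tool_pos: [0.484, -0.1876, -0.0008]
tool_rot: [-0.001, 0.263, 0.965, 0.0]
contact_force: [0.0, 0.0, -0.0]
gripper_width: 1.0
grasp_force: 0.0
```

Request:
apply_moves --targets '[{"translation":[0,0,0.02],"twist":0,"hand":1},{"translation":[0,0,0.02],"twist":0,"hand":1},{"translation":[0,0,0.02],"twist":0,"hand":1},{"translation":[0,0,0],"twist":0,"hand":1}]'

```text
time: 7.35
tool_pos: [0.4842, -0.1877, -0.0066]
tool_rot: [-0.0, 0.263, 0.965, 0.0]
contact_force: [-0.5, -0.5, -0.4]
gripper_width: 0.995
grasp_force: 0.0
```

```bash
python3 -c "
from h import *
st();lamp()
a=grab_frame('scene')[110:210,270:390]
b=grab_frame('wrist')
cv2.imwrite('pics/s5.png',np.vstack([cv2.resize(a,(360,300),interpolation=2),cv2.resize(b[200:],(480,300))[:,60:420]])[:,:,::-1])"
```

```text
t 7.35 jig [-0.1162 -0.2892] z -0.0066 yang rel ey -0.06 F [-0.2 -0.7 -0.4] w 0.9952517424093931
lamp jig [-0.1187 -0.1676] ang -11.47 size [0.0897 0.0894]
```

View pics/s5.png

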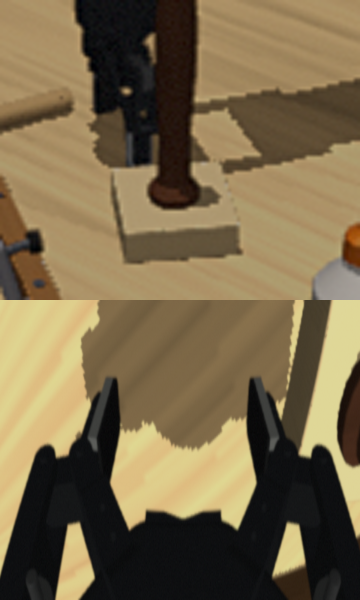

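Tips are now at about z 0.014. The knuckles stick out roughly 15 mm beyond the tip, which leaves about 13 mm to the column. I'll start the push carefully.

Request:
apply_moves --targets '[{"translation":[0,0.06,0.02],"twist":0,"hand":1},{"translation":[0,0.06,0],"twist":0,"hand":1},{"translation":[0,0.06,0],"twist":0,"hand":1},{"translation":[0,0.05,0],"twist":0,"hand":1},{"translation":[0,0,0],"twist":0,"hand":1}]'

```text
time: 8.0
tool_pos: [0.4965, -0.1674, -0.0082]
tool_rot: [0.0, 0.263, 0.965, 0.0]
contact_force: [-0.1, 0.6, 0.1]
gripper_width: 1.001
grasp_force: 0.0
```

```bash
python3 -c "
from h import *
st();lamp()"
```

```text
t 8.0 jig [-0.1159 -0.2654] z -0.0082 yang rel ey -0.01 F [-0.4  0.5  0.1] w 1.0008467597249529
lamp jig [-0.1191 -0.163 ] ang -10.76 size [0.0895 0.09  ]
```

Request:
apply_moves --targets '[{"translation":[0,0.08,0],"twist":0,"hand":1},{"translation":[0,0.08,0],"twist":0,"hand":1},{"translation":[0,0.08,0],"twist":0,"hand":1},{"translation":[0,0.08,0],"twist":0,"hand":1},{"translation":[0,0.08,0],"twist":0,"hand":1},{"translation":[0,0,0],"twist":0,"hand":1}]'

```text
time: 8.65
tool_pos: [0.5171, -0.1323, -0.0082]
tool_rot: [0.0, 0.263, 0.965, 0.001]
contact_force: [-0.5, 0.9, -0.7]
gripper_width: 0.998
grasp_force: 0.0
```

```bash
python3 -c "
from h import *
st();lamp()"
```

```text
t 8.65 jig [-0.116  -0.2247] z -0.0082 yang rel ey 0.01 F [-0.9  0.6 -0.7] w 0.9980613112401886
lamp jig [-0.1257 -0.1238] ang -3.06 size [0.0897 0.0898]
```

Request:
apply_moves --targets '[{"translation":[0,-0.05,0],"twist":0,"hand":1},{"translation":[0.07,0,0],"twist":0,"hand":1},{"translation":[0,0.09,0],"twist":0,"hand":1},{"translation":[0,0.09,0],"twist":0,"hand":1},{"translation":[0,0.09,0],"twist":0,"hand":1},{"translation":[0,0.09,0],"twist":0,"hand":1},{"translation":[0,0.06,0],"twist":0,"hand":1},{"translation":[0,0,0],"twist":0,"hand":1}]'

```text
time: 9.5
tool_pos: [0.53, -0.0971, -0.008]
tool_rot: [0.0, 0.263, 0.965, 0.0]
contact_force: [-0.5, -0.9, 0.1]
gripper_width: 0.999
grasp_force: 0.0
```

```bash
python3 -c "
from h import *
st();lamp()"
```

```text
t 9.5 jig [-0.1227 -0.1879] z -0.008 yang rel ey 0.01 F [ 0.1 -1.   0.1] w 0.9988214372260314
lamp jig [-0.1275 -0.0879] ang 0.27 size [0.0897 0.0902]
```

Request:
apply_moves --targets '[{"translation":[0,0.08,0],"twist":0,"hand":1},{"translation":[0,0.08,0],"twist":0,"hand":1},{"translation":[0,0.08,0],"twist":0,"hand":1},{"translation":[0,0.08,0],"twist":0,"hand":1},{"translation":[0,0,0],"twist":0,"hand":1},{"translation":[0,-0.2,0],"twist":0,"hand":1},{"translation":[0,-0.3,0],"twist":0,"hand":1}]'

```text
time: 10.25
tool_pos: [0.5207, -0.1128, -0.0081]
tool_rot: [0.0, 0.262, 0.965, 0.001]
contact_force: [-0.4, -0.1, -1.3]
gripper_width: 1.002
grasp_force: 0.0
```

```bash
python3 -c "
from h import *
st();lamp();print(state()['joint_pos'])"
```

```text
t 10.25 jig [-0.1228 -0.2061] z -0.0081 yang rel ey 0.09 F [-0.3 -0.3 -1.3] w 1.0020372520522296
lamp jig [-0.128  -0.0559] ang 0.89 size [0.0898 0.0904]
[-3.59634564e-01  1.08933434e-01  1.98659789e+00 -1.77259312e-03
  1.04694554e+00 -1.39671840e+00]
```

Request:
apply_moves --targets '[{"translation":[0.42,0,0],"twist":0,"hand":1},{"translation":[0.42,0,0],"twist":0,"hand":1},{"translation":[0.42,0,0],"twist":0,"hand":1},{"translation":[0,0,0],"twist":1,"hand":1},{"translation":[0,0,0],"twist":1,"hand":1},{"translation":[0,0,0],"twist":1,"hand":1},{"translation":[0,0,0],"twist":1,"hand":1},{"translation":[0,0,0],"twist":1,"hand":1}]'

```text
time: 11.1
tool_pos: [0.4117, -0.0492, -0.0081]
tool_rot: [0.0, 0.496, 0.869, 0.001]
contact_force: [0.5, 0.3, 0.3]
gripper_width: 0.998
grasp_force: 0.0
```

Request:
apply_moves --targets '[{"translation":[0,0,0],"twist":1,"hand":1},{"translation":[0,0,0],"twist":1,"hand":1},{"translation":[0,0,0],"twist":1,"hand":1},{"translation":[0,0,0],"twist":1,"hand":1},{"translation":[0,0,0],"twist":1,"hand":1},{"translation":[0,0,0],"twist":1,"hand":1},{"translation":[0,0,0],"twist":1,"hand":1},{"translation":[0,0,0],"twist":1,"hand":1}]'

```text
time: 11.9
tool_pos: [0.4117, -0.0492, -0.0082]
tool_rot: [-0.0, 0.795, 0.607, 0.0]
contact_force: [0.5, -0.7, 0.1]
gripper_width: 1.0
grasp_force: 0.0
```

Request:
apply_moves --targets '[{"translation":[0,0,0],"twist":1,"hand":1},{"translation":[0,0,0],"twist":1,"hand":1},{"translation":[0,0,0],"twist":0.7,"hand":1},{"translation":[0,0,0],"twist":0,"hand":1}]'

```text
time: 12.3
tool_pos: [0.4117, -0.0493, -0.0081]
tool_rot: [-0.0, 0.868, 0.496, 0.0]
contact_force: [-0.6, -0.3, 0.1]
gripper_width: 0.998
grasp_force: 0.0
```

```bash
python3 -c "
from h import *
st();lamp()"
```

```text
t 12.3 jig [-0.2489 -0.2066] z -0.0081 yang rel ey -90.01 F [-0.4 -0.5  0.1] w 0.9977906495713326
lamp jig [-0.128  -0.0559] ang 1.13 size [0.0894 0.0908]
```

Request:
apply_moves --targets '[{"translation":[0.38,0,0],"twist":0,"hand":1},{"translation":[0.38,0,0],"twist":0,"hand":1},{"translation":[0.38,0,0],"twist":0,"hand":1},{"translation":[0.37,0,0],"twist":0,"hand":1},{"translation":[0,0.08,0],"twist":0,"hand":1},{"translation":[0,0.08,0],"twist":0,"hand":1},{"translation":[0,0.08,0],"twist":0,"hand":1},{"translation":[0,0.08,0],"twist":0,"hand":1}]'

```text
time: 13.15
tool_pos: [0.5149, 0.0635, -0.0085]
tool_rot: [-0.001, 0.868, 0.496, -0.001]
contact_force: [-4.8, 2.3, 4.0]
gripper_width: 1.001
grasp_force: 2.4
```

```bash
python3 -c "
from h import *
st();lamp()"
```

```text
t 13.15 jig [-0.2172 -0.0571] z -0.0085 yang rel ey -90.07 F [-5.3 -0.4  4. ] w 1.0009993422666654
lamp jig [-0.116  -0.0564] ang 1.56 size [0.0894 0.0905]
```

Request:
apply_moves --targets '[{"translation":[0,0.08,0],"twist":0,"hand":1},{"translation":[0,0.08,0],"twist":0,"hand":1},{"translation":[0,0.08,0],"twist":0,"hand":1},{"translation":[0,0.08,0],"twist":0,"hand":1},{"translation":[0,0.08,0],"twist":0,"hand":1},{"translation":[0,0.08,0],"twist":0,"hand":1},{"translation":[0,0.08,0],"twist":0,"hand":1},{"translation":[0,0.06,0],"twist":0,"hand":1}]'

```text
time: 14.0
tool_pos: [0.5698, 0.0323, -0.0083]
tool_rot: [0.0, 0.868, 0.496, -0.0]
contact_force: [-1.6, 0.8, -1.1]
gripper_width: 0.997
grasp_force: 0.9
```

```bash
python3 -c "
from h import *
st();lamp()"
```

```text
t 14.0 jig [-0.154  -0.0561] z -0.0083 yang rel ey -90.02 F [-1.8 -0.1 -1.1] w 0.9974574967794307
lamp jig [-0.0471 -0.0829] ang 0.09 size [0.0775 0.0373]
```

Request:
apply_moves --targets '[{"translation":[0,0.03,0],"twist":0,"hand":1},{"translation":[0,0.02,0],"twist":0,"hand":1},{"translation":[0,0.02,0],"twist":0,"hand":1},{"translation":[0,0,0],"twist":0,"hand":1}]'

```text
time: 14.45
tool_pos: [0.5756, 0.0292, -0.0079]
tool_rot: [0.0, 0.868, 0.496, 0.0]
contact_force: [-2.4, 1.7, 2.0]
gripper_width: 0.996
grasp_force: 1.4
```

Request:
apply_moves --targets '[{"translation":[0,0.02,0],"twist":0,"hand":1},{"translation":[0,0,0],"twist":0,"hand":1}]'

```text
time: 14.65
tool_pos: [0.5772, 0.0283, -0.0079]
tool_rot: [0.0, 0.868, 0.496, 0.0]
contact_force: [-2.3, 2.4, 3.5]
gripper_width: 0.999
grasp_force: 1.9
```

Request:
apply_moves --targets '[{"translation":[0,0.02,0],"twist":0,"hand":1},{"translation":[0,0,0],"twist":0,"hand":1}]'

```text
time: 14.85
tool_pos: [0.5771, 0.0283, -0.0077]
tool_rot: [-0.002, 0.868, 0.496, -0.001]
contact_force: [-11.6, 6.6, 11.7]
gripper_width: 1.001
grasp_force: 6.7
```

Request:
apply_moves --targets '[{"translation":[0,0.01,0],"twist":0,"hand":1},{"translation":[0,0,0],"twist":0,"hand":1}]'

```text
time: 15.05
tool_pos: [0.5771, 0.0283, -0.0077]
tool_rot: [-0.003, 0.868, 0.496, -0.002]
contact_force: [-15.8, 7.3, 14.4]
gripper_width: 1.002
grasp_force: 9.0
```

The force has risen to about 17 N, so the plinth is against the back fence. I'll back off and look.

Request:
apply_moves --targets '[{"translation":[0,-0.2,0],"twist":0,"hand":1},{"translation":[0,-0.4,0],"twist":0,"hand":1},{"translation":[0,-0.4,0],"twist":0,"hand":1},{"translation":[-0.4,0,0],"twist":0,"hand":1},{"translation":[-0.4,0,0],"twist":0,"hand":1},{"translation":[-0.4,0,0],"twist":0,"hand":1},{"translation":[-0.4,0,0],"twist":0,"hand":1},{"translation":[0,0,0],"twist":-1,"hand":1}]'

```text
time: 15.85
tool_pos: [0.4109, -0.0637, -0.0082]
tool_rot: [0.001, 0.843, 0.538, -0.0]
contact_force: [-0.1, -0.5, -0.1]
gripper_width: 0.996
grasp_force: 0.0
```

```bash
python3 -c "
from h import *
st();lamp()"
```

```text
t 15.85 jig [-0.2422 -0.2194] z -0.0082 yang rel ey -84.41 F [ 0.1 -0.5 -0.1] w 0.9958703849798559
lamp jig [-0.0447 -0.0563] ang 0.21 size [0.089  0.0902]
```

Request:
apply_moves --targets '[{"translation":[0,0,0],"twist":-1,"hand":1},{"translation":[0,0,0],"twist":-1,"hand":1},{"translation":[0,0,0],"twist":-1,"hand":1},{"translation":[0,0,0],"twist":-1,"hand":1},{"translation":[0,0,0],"twist":-1,"hand":1},{"translation":[0,0,0],"twist":-1,"hand":1},{"translation":[0,0,0],"twist":-1,"hand":1},{"translation":[0,0,0],"twist":-1,"hand":1}]'

```text
time: 16.7
tool_pos: [0.4131, -0.0606, -0.0079]
tool_rot: [0.001, 0.564, 0.825, 0.0]
contact_force: [0.1, -0.2, -0.7]
gripper_width: 0.998
grasp_force: 0.0
```

Request:
apply_moves --targets '[{"translation":[0,0,0],"twist":-1,"hand":1},{"translation":[0,0,0],"twist":-1,"hand":1},{"translation":[0,0,0],"twist":-1,"hand":1},{"translation":[0,0,0],"twist":-1,"hand":1},{"translation":[0,0,0],"twist":-1,"hand":1},{"translation":[0,0,0],"twist":-1,"hand":1},{"translation":[0,0,0],"twist":-0.7,"hand":1},{"translation":[0,0,0],"twist":0,"hand":1}]'

```text
time: 17.5
tool_pos: [0.413, -0.0605, -0.0079]
tool_rot: [0.001, 0.264, 0.965, -0.0]
contact_force: [-0.3, -0.3, -0.0]
gripper_width: 1.003
grasp_force: 0.0
```

Request:
apply_moves --targets '[{"translation":[-0.4,0,0],"twist":0,"hand":1},{"translation":[-0.4,0,0],"twist":0,"hand":1},{"translation":[-0.4,0,0],"twist":0,"hand":1},{"translation":[-0.4,0,0],"twist":0,"hand":1},{"translation":[-0.35,0,0],"twist":0,"hand":1},{"translation":[0,0.2,0],"twist":0,"hand":1},{"translation":[0,0.15,0],"twist":0,"hand":1},{"translation":[0,0,0],"twist":0,"hand":1}]'

```text
time: 18.3
tool_pos: [0.5983, -0.1277, -0.0085]
tool_rot: [-0.0, 0.263, 0.965, 0.0]
contact_force: [-0.4, -0.1, -0.2]
gripper_width: 1.003
grasp_force: 0.0
```

```bash
python3 -c "
from h import *
st();lamp()"
```

```text
t 18.3 jig [-0.0483 -0.1796] z -0.0085 yang rel ey 0.01 F [-0.3 -0.3 -0.2] w 1.0029094783904433
lamp jig [-0.0447 -0.0562] ang 0.33 size [0.0895 0.0904]
```

Request:
apply_moves --targets '[{"translation":[0,0.07,0],"twist":0,"hand":1},{"translation":[0,0.07,0],"twist":0,"hand":1},{"translation":[0,0.07,0],"twist":0,"hand":1},{"translation":[0,0.05,0],"twist":0,"hand":1},{"translation":[0,0.03,0],"twist":0,"hand":1},{"translation":[0,0.03,0],"twist":0,"hand":1},{"translation":[0,0,0],"twist":0,"hand":1}]'

```text
time: 19.05
tool_pos: [0.6138, -0.1021, -0.008]
tool_rot: [-0.0, 0.263, 0.965, -0.001]
contact_force: [-3.6, -3.1, 2.6]
gripper_width: 0.998
grasp_force: 2.1
```

Request:
apply_moves --targets '[{"translation":[0,0.02,0],"twist":0,"hand":1},{"translation":[0,0,0],"twist":0,"hand":1}]'

```text
time: 19.25
tool_pos: [0.6146, -0.1007, -0.008]
tool_rot: [-0.001, 0.263, 0.965, -0.001]
contact_force: [-4.4, -3.7, 4.0]
gripper_width: 0.999
grasp_force: 2.7
```

Request:
apply_moves --targets '[{"translation":[0,0.02,0],"twist":0,"hand":1},{"translation":[0,0,0],"twist":0,"hand":1}]'

```text
time: 19.45
tool_pos: [0.6156, -0.0991, -0.008]
tool_rot: [-0.001, 0.263, 0.965, -0.001]
contact_force: [-5.3, -3.8, 4.7]
gripper_width: 1.002
grasp_force: 2.9
```

Request:
apply_moves --targets '[{"translation":[0,0.02,0],"twist":0,"hand":1},{"translation":[0,0,0],"twist":0,"hand":1}]'

```text
time: 19.65
tool_pos: [0.6166, -0.0974, -0.008]
tool_rot: [-0.001, 0.263, 0.965, -0.001]
contact_force: [-5.3, -4.0, 3.1]
gripper_width: 0.998
grasp_force: 3.0
```

Request:
apply_moves --targets '[{"translation":[0,0.01,0],"twist":0,"hand":1},{"translation":[0,0,0],"twist":0,"hand":1}]'

```text
time: 19.85
tool_pos: [0.6166, -0.0974, -0.0079]
tool_rot: [-0.001, 0.263, 0.965, -0.002]
contact_force: [-6.6, -6.5, 5.2]
gripper_width: 0.999
grasp_force: 4.9
```

Request:
apply_moves --targets '[{"translation":[0,0.02,0],"twist":0,"hand":1},{"translation":[0,0,0],"twist":0,"hand":1}]'

```text
time: 20.05
tool_pos: [0.6166, -0.0974, -0.0077]
tool_rot: [-0.002, 0.263, 0.965, -0.003]
contact_force: [-12.5, -12.7, 8.6]
gripper_width: 0.999
grasp_force: 8.8
```

Request:
apply_moves --targets '[{"translation":[0,-0.15,0],"twist":0,"hand":1},{"translation":[0,-0.3,0],"twist":0,"hand":1},{"translation":[0.3,-0.2,0],"twist":0,"hand":1},{"translation":[0.4,0,0],"twist":0,"hand":1},{"translation":[0.4,0,0],"twist":0,"hand":1},{"translation":[0.4,0,0],"twist":0,"hand":1},{"translation":[0.3,0,0],"twist":0,"hand":1},{"translation":[0,0,0],"twist":0,"hand":1}]'

```text
time: 20.85
tool_pos: [0.4266, -0.0564, -0.01]
tool_rot: [-0.002, 0.263, 0.965, 0.001]
contact_force: [-0.4, -0.2, -0.7]
gripper_width: 0.998
grasp_force: 0.0
```

```bash
python3 - <<'E'
from h import *
st();lamp()
im=grab_frame("top")
r,A=rectify(im,"top",.025,x0=.42,y0=-.26,w=.40,h=.40)
cv2.imwrite("pics/end.png",cv2.resize(r[60:400,200:540],(600,600),interpolation=2)[:,:,::-1])
for q in ("glue_bottle","lacquer_tin","brush"): print(q,[np.round(x["point"],3).tolist() for x in recognise("top",q)[:1]])
E
```

```text
t 20.85 jig [-0.2324 -0.2052] z -0.01 yang rel ey -0.01 F [-0.3 -0.4 -0.7] w 0.9981055194693813
lamp jig [-0.0446 -0.0448] ang 0.12 size [0.0889 0.0897]
glue_bottle [[0.658, 0.156, 0.138]]
lacquer_tin [[0.701, -0.213, 0.088]]
brush [[0.582, -0.304, 0.019]]
```

View pics/end.png

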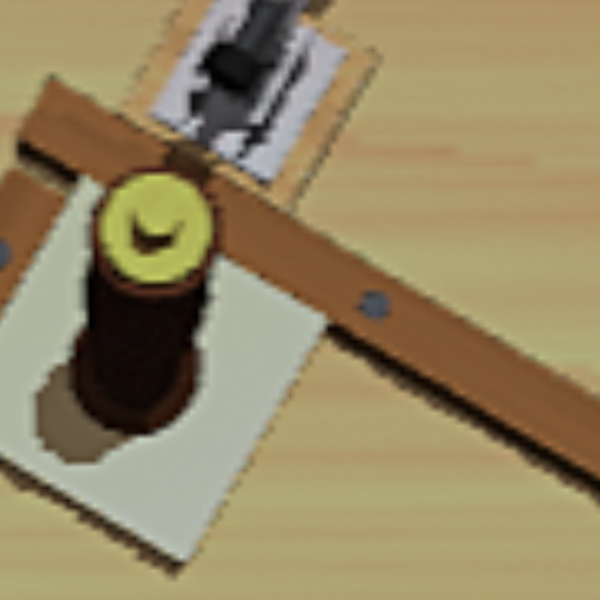

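The plinth is flush against both fences, the other objects haven't moved, and the arm is clear. I'll hand in.

```bash
python3 -c "
from plant import *
print(job_done())"
```

```text
the job is handed in; nothing more can be done
None
```

I pushed the lamp home by its plinth only and handed the job in at about 21 s; the last camera check showed it flush with both fences (jig position -44.6, -44.8 mm, turned 0.1°), with the bottle, tin and brush unmoved and the arm clear. No verdict came back.

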